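Snap a drying carrier onto the loop of its stand

TASK

Hang the little drying carrier on its stand: take it by the grip tab, bring the bar of the stand's loop under the hook's mouth and gently push the hook down on the middle of the bar until the bar is fully home in the hook's bend and the sprung gate has flicked shut under it. Then tug the carrier lightly upward to prove that the closed gate holds it, and leave it hanging free from the bar. Leave the other things on the bench where they are.

Things in the scene. Friction and masses are not known exactly. Their poses are not given: they have to be found in the camera images.
- carrier: Loose drying carrier, about 0.27 kg (varies by a quarter), stands upright: aluminium tray 64 x 60 x 12 mm (x -28.5 to +35.5, chip carrier fixed in it), on it an 8 mm round steel spine bent over into a snap hook, black grip tab on top. Origin: under the hook's centre line, on the tray's underside; +x from spine to hook's nose, y across the hook's plane, z up. Frame for all carrier sizes.
- tab (a point): Centre of the black grip tab on top of the carrier, 148 mm above its origin (axes as the carrier's): 26 (x) x 12 (y) x 32 mm (z 132 to 164). Pinch it from above along y. Under it a finger guard, 30 x 26 mm, 4 mm thick (z 127 to 131).
- hook: Steel snap hook of the carrier (same origin, axes): 8 mm round; spine at x = -14 mm, nose at x = +14 (down to z = 82), joined by a half ring of inner radius 10 centred at z = 110. Mouth opens straight down, 20 mm clear. The bar comes in sideways under the nose, above the tray (bar centre at carrier z 30 to 75), then the hook is pushed down on it. More than 24 N on the hook spoils it.
- saddle: Inner top of the hook's bend, fixed part of the hook (same origin and axes as the carrier). A bar that is fully home bears on it; the bar's centre is then at x = 0, z = 116 mm of the carrier.
- gate_bar: Sprung gate across the mouth: steel finger 4.4 mm thick, 19.5 long; origin at its hinge (x = -11, z = 88 mm of the carrier, spine side), +x to its tip at the nose. Opens upward only. The bar meets it from below with its centre at z = 82, lifts it with about 4 to 10 N, passes its tip by z = 113; the gate then shuts under it. Pulled back, the bar is held by the shut gate at z = 94.
- gate (a joint): Angle of the gate, rad: 0 shut, grows to 1.4 as it is pushed up into the hook; sprung shut (0.05 N m at 0, 0.09 N m at 1.4).
- stand: Drying stand, screwed down: grey foot 110 x 90 x 8 mm, 16 mm post 218 mm high, and a level U-shaped loop of 8 mm steel rod clamped on the post. Origin: on the bench, plumb under the middle of the loop's cross-bar, which lies along y; post at x = +60 mm; foot from x = 0 to 110. The carrier comes from the open side, -x, its +x along the stand's +x. Loop height: post_top.
- post_top (a point): Centre of the top of the stand's post, 218 mm above the bench, x = +60 mm of the stand. The loop (44 mm wide between rod centres, cross-bar straight over its middle 28 mm) sits on a collar 28 x 56 x 22 mm clamped on the post at an unmeasured height: the cross-bar's centre is 145 to 190 mm above the bench and must be felt for (or seen). It does not give.
- petri_dish: Clear round dish 55 mm across, 12 mm high, bystander; origin under its centre.
- loupe: Black eye loupe 36 mm across, 36 mm high, bystander; origin under its centre.
- parts_cup: Aluminium cup 57 mm across, 24 mm high, bystander; origin under its centre.
There are look-alikes about, which are no part of the job. Of the things that look like the stand, take the one that is farthest to the robot's left at the start.

How it is judged:
On the way, in this order (a step that is already met when the one before it is completed fails the run):
1. the carrier is lifted more than 60 mm off the bench (height (world z) of carrier above 0.06 m), for 0.2 s.
2. the bar is pushed home into the hook's bend and the gate is shut beneath it (contact force between saddle and anything else above 1 N and value of joint gate below 0.1 rad and horizontal distance between carrier and stand below 0.025 m and angle between carrier's own z axis and vertical below 0.3 rad), for 0.1 s.
3. the carrier is tugged upward: the closed gate bears on the bar with more than 1.5 N (contact force between gate_bar and anything else above 1.5 N and contact force between gate_bar and the fingers below 0.1 N and value of joint gate below 0.15 rad and horizontal distance between carrier and stand below 0.025 m), for 0.1 s.
At the end, for the whole second after the job is handed in: The carrier hangs at rest (under 50 mm/s) from the cross-bar: the bar bears in the hook's bend (over 0.5 N), the gate is shut (under 0.1 rad), the carrier is upright within 0.3 rad, over the stand's origin within 30 mm, its underside 15 to 90 mm above the bench (contact force between saddle and anything else above 0.5 N and value of joint gate below 0.1 rad and horizontal distance between carrier and stand below 0.03 m and angle between carrier's own z axis and vertical below 0.3 rad and height (world z) of carrier between 0.015 and 0.09 m and linear speed of carrier below 0.05 m/s); the robot touches nothing.
It fails at once if the hook is pressed on anything with more than 24 N (contact force between hook and anything else above 24 N and contact force between hook and the fingers below 1 N).
It fails at once if the petri dish is moved more than 20 mm (distance of petri_dish from where it was at the start of the episode above 0.02 m).
It fails at once if the loupe is moved more than 20 mm (distance of loupe from where it was at the start of the episode above 0.02 m).
It fails at once if the parts cup is moved more than 20 mm (distance of parts_cup from where it was at the start of the episode above 0.02 m).
It also fails if it takes over 61 s, if anything falls off the work surface, if the arm or the gripper's body presses on something with over 40 N, if the wrist force passes 120 N, or if a joint passes its speed limit or range.

ROBOT

A 6-joint arm with a two-finger parallel gripper is mounted at the origin on a cart in front of the work surface, level with it; the furniture and walls round the work are solid. World frame = base frame: x ahead of the robot, y to its left, z up, the work surface at z = 0. Lengths are in m, angles in rad, forces in N, time in s.
With the tool pointing down it reaches from about 0.375 to 0.825 m from the base axis. Payload 5.5 kg.
Tool frame: the origin (TCP) lies midway between the tips of the shut fingers; the grasp point (between the pads) lies 19 mm behind it; z points along the fingers, y is the line along which they close (so a half turn about z gives the same grasp; the last joint's range is limited). The gripper opens to 85 mm and grips with 20 to 120 N. Pads are 22 mm wide; open, the fingers measure 114 mm over their backs; the gripper's body (76 mm by 85 mm) begins 54 mm behind the grasp point. The pads swing forward as they close: fully open they stand 13 mm farther back than shut.
Start: joints at [1.226, 0.314, -0.047, 1.21, 0, 1.571], TCP at [0.203, 0.565, 0.231] pointing down, gripper open.
Joint ranges: [-2.67, 2.67], [-0.69, 1.73], [-1.03, 1.25], [-2.08, 2.16], [-1.42, 1.45], [-3.14, 3.14]. Speed limits (rad/s): [2.39, 2.39, 3.01, 3.14, 3.14, 3.14].

INTERFACE

Orientations are given as [roll, pitch, yaw] about the fixed x, y, z axes, in that order (R = Rz(yaw) Ry(pitch) Rx(roll)).
In Python, from rig import manip gives the robot as it stands.
- The arm moves only by the tool jog_arm, never from a script. Its argument "series" is a list of rows, each an object with "dp": the shift along the tool's x, y, z in cm, a list of three; "angular": the turn, a rotation vector about the tool's x, y, z in rad, a list of three; "hand": the opening, from 0 (shut) to 1 (fully open). A call has exactly 8 rows; each row is the pose to reach, as a shift and turn from the pose commanded when the call began, along the tool's axes at that moment; what a row does not reach only later rows make up. A row lasts 1/8 s, in which the tool goes at most 62.5 mm and 10.7 degrees, less where a joint would pass 70% of its speed; a pose out of reach is approached as far as the arm can. A call with a gripper value outside its range is refused whole. The fingers move at their own pace and stop on an object; the grip force is fixed at half the most. Time passes only in rows, so rows that repeat a pose let the fingers close, or fill a call up. It gives the time, the measured TCP pose, the force, the opening and the grip force at its end, in the units of the state.
- manip.state(): the state, without advancing time (a new reading comes with each control period).
- manip.camera(name): name is "scene" or "top" or "wrist"; returns a dict with "pixels" (420x560x3 uint8, red, green, blue), "z_map" (420x560 float32, m along the optical axis (not along the pixel's ray), 0 where there is no reading), "fx", "fy", "cx", "cy" (pixels), "R" (3x3) and "t" (3): a world point X has camera coordinates R X + t. Camera axes: x right, y down, z forward; pixel columns grow to the right and rows downward; lengths in m; the calibration is good to about 2 mm. A picture is of the moment at which its call begins.
- manip.finish_job(): hands the job in; it is judged then, once.
The state is a dict: "time_s": time; "joints": joint angles; "dq": joint speeds; "effort": joint torques, N m; "tcp_pos": TCP position; "tool_rot": TCP orientation; "wrist_force": force on the tool from outside, world axes, zero at the start; "ft_torque": the same for the moment, N m; "grip_width": opening from 0.0 (shut) to 1.0 (fully open); "grip_force": force on a finger pad.
Only numpy, scipy, OpenCV 4.12 (cv2) and the standard library are available. Lean on these libraries where they do the work, as an engineer would, in place of code of your own. Each camera call takes 0.05 s, during which the arm holds its last target. There are 200 camera calls.

## Working session

There is one attempt and no reset: what is moved stays moved. The work goes in short steps, Python scripts to look and compute and a tool call to move; the robot and the scene stay as the last step left them, time stands still between calls to the robot, and variables do not carry over. Pictures are saved under pics/ and viewed, at most 10 in all, crops included, and the job is handed in when it is done.

Besides the shell and the picture viewer there is one more tool, called in YAML: its name, and indented under it one key for each argument. jog_arm: Moves the arm, as the interface text tells. Its arguments: {"type":"object","properties":{"series":{"type":"array","items":{"type":"object","properties":{"dp":{"type":"array","items":{"type":"number"}},"angular":{"type":"array","items":{"type":"number"}},"hand":{"type":"number"}}}}},"required":["series"]}

```bash
mkdir -p pics; ls; cat > h.py <<'E'
import numpy as np, cv2
from rig import manip
def cam(n):
    c=manip.camera(n); z=c["z_map"]; v,u=np.indices(z.shape)
    P=np.stack([(u-c["cx"])/c["fx"]*z,(v-c["cy"])/c["fy"]*z,z],-1)
    W=(P-np.array(c["t"]))@np.array(c["R"])
    W[z==0]=np.nan
    return c,W
E
python3 - <<'E'
from h import *
ims=[]
for n in("scene","top"):
    c,W=cam(n); np.savez(f"{n}.npz",p=c["pixels"],W=W,R=c["R"],t=c["t"],f=[c["fx"],c["fy"],c["cx"],c["cy"]])
    cv2.imwrite(f"pics/{n}0.png",c["pixels"][...,::-1])
print(manip.state())
E
```

```text
pics
{'time_s': 0.1, 'joints': array([ 1.22599200e+00,  3.14155406e-01, -4.79637517e-02,  1.21021173e+00,
       -6.39125269e-07,  1.57078192e+00]), 'dq': array([-0.00136592, -0.00061762,  0.00176306, -0.00089345,  0.00030616,
       -0.00021566]), 'effort': array([-3.54081958e-04, -5.40767527e+01,  3.40540946e+01,  1.11997270e-02,
        2.81184680e-05,  7.46691882e-06]), 'tcp_pos': array([0.20263264, 0.56419742, 0.23052745]), 'tool_rot': array([-3.14005809e+00,  6.17015537e-07,  2.79680273e+00]), 'wrist_force': array([-0.44230635, -0.34579001,  0.56068822]), 'ft_torque': array([-0.05033201, -0.00305541,  0.01511572]), 'grip_force': 0.0, 'grip_width': 1.0029277861176282}
```

View pics/scene0.png

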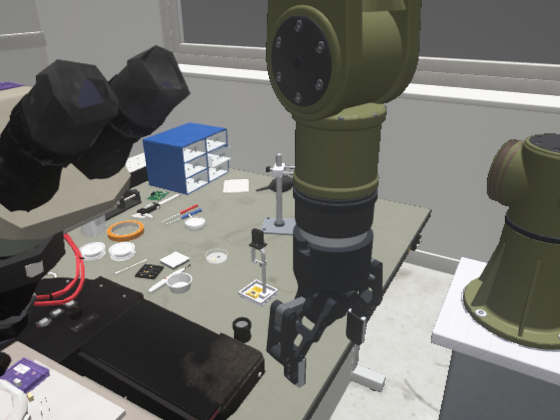

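View pics/top0.png

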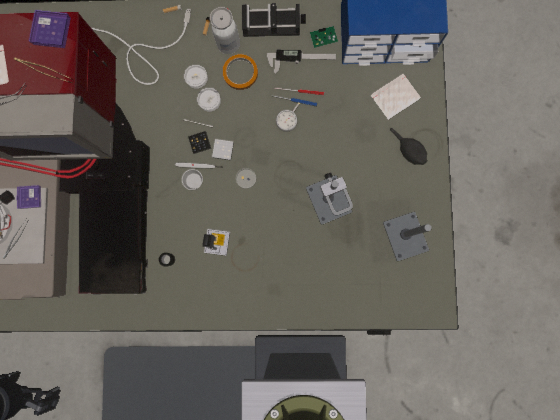

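The scene view shows the carrier at (258,240)–(258,292). The top view shows the carrier at (215,242), the loupe at (167,259), the dish at (246,179) and the cup at (192,179). Two things look like the stand: A at top (332,197), with a loop, and B at top (407,235), with a plain post. A is farther to the robot's left (image left is +y) and has the loop, so A fits. I'll confirm it in one crop.

```bash
python3 - <<'E'
from h import *
d=np.load("top.npz"); p,W=d["p"],d["W"]
print(d["R"],d["t"],d["f"])
a=cv2.resize(p[160:270,150:440],None,fx=2.7,fy=2.7,interpolation=cv2.INTER_CUBIC)
s=np.load("scene.npz"); b=cv2.resize(s["p"][140:310,215:325],None,fx=1.75,fy=1.75,interpolation=cv2.INTER_CUBIC)
o=np.zeros((600,790,3),np.uint8); o[:a.shape[0],:a.shape[1]]=a; o[300:300+b.shape[0],:b.shape[1]]=b
cv2.imwrite("pics/crop1.png",o[...,::-1])
def st(nm,W,r,lo,hi):
    q=W[r[0]:r[1],r[2]:r[3]].reshape(-1,3); q=q[(q[:,2]>lo)&(q[:,2]<hi)]
    if len(q): print(nm,lo,hi,len(q),"med",np.median(q,0).round(4),"min",q.min(0).round(4),"max",q.max(0).round(4))
for lo,hi in[(.004,.012),(.1,.145),(.145,.19),(.19,.23)]: st("A",W,(165,230,300,365),lo,hi); st("Ascene",s["W"],(150,240,255,300),lo,hi)
for lo,hi in[(.004,.012),(.19,.23)]: st("B",W,(205,265,380,440),lo,hi)
for lo,hi in[(.006,.02),(.1,.131),(.135,.17)]: st("car",W,(220,262,195,235),lo,hi); st("carscene",s["W"],(220,310,235,285),lo,hi)
st("loupe",W,(248,270,155,178),.02,.05);st("dish",W,(165,192,233,260),.004,.03);st("cup",W,(165,192,178,206),.015,.04)
# rects
def rect(r,lo,hi):
    q=W[r[0]:r[1],r[2]:r[3]].reshape(-1,3); q=q[(q[:,2]>lo)&(q[:,2]<hi)]
    print(cv2.minAreaRect(q[:,:2].astype(np.float32)*1000))
rect((165,230,300,365),.005,.012); rect((220,262,195,235),.006,.02); rect((220,262,195,235),.135,.18)
E
```

```text
[[-0.00964848 -0.99942323 -0.03255954]
 [-0.99290637  0.01343428 -0.11813746]
 [ 0.11850673  0.03118873 -0.99246331]] [0.06425007 0.58560058 1.19574466] [471.58841561 471.58841561 278.35719076 211.35737693]
A 0.004 0.012 918 med [ 0.6123 -0.0678  0.0073] min [ 0.5405 -0.1692  0.004 ] max [7.145e-01 6.000e-04 1.200e-02]
Ascene 0.004 0.012 469 med [ 0.624  -0.0642  0.008 ] min [ 0.5697 -0.3159  0.004 ] max [ 0.8295 -0.0173  0.012 ]
A 0.1 0.145 3 med [ 0.6172 -0.0751  0.103 ] min [ 0.6172 -0.0802  0.101 ] max [ 0.6199 -0.0726  0.1034]
Ascene 0.1 0.145 92 med [ 0.6212 -0.0688  0.1256] min [ 0.4943 -0.0749  0.1001] max [0.6339 0.2309 0.1449]
A 0.145 0.19 508 med [ 0.6158 -0.0752  0.1806] min [ 0.5615 -0.1169  0.1637] max [ 0.6575 -0.0441  0.1896]
Ascene 0.145 0.19 346 med [ 0.6098 -0.0535  0.1739] min [ 0.4922 -0.1082  0.145 ] max [0.6539 0.2347 0.19  ]
A 0.19 0.23 48 med [ 0.6237 -0.0731  0.2161] min [ 0.6174 -0.0822  0.1955] max [ 0.6313 -0.0666  0.2219]
Ascene 0.19 0.23 69 med [ 0.6219 -0.0689  0.205 ] min [ 0.616  -0.0773  0.1901] max [ 0.6306 -0.0634  0.2192]
B 0.004 0.012 1168 med [
[... 706 characters left out ...]
.135 0.17 173 med [0.5029 0.2294 0.1518] min [0.4921 0.2196 0.1351] max [0.5179 0.2347 0.165 ]
loupe 0.02 0.05 158 med [0.4655 0.3524 0.0337] min [0.4474 0.3361 0.0247] max [0.4813 0.37   0.0436]
dish 0.004 0.03 104 med [0.6871 0.1477 0.0068] min [0.6463 0.1098 0.004 ] max [0.7121 0.1778 0.0177]
cup 0.015 0.04 108 med [0.6887 0.2968 0.0215] min [0.6508 0.2546 0.015 ] max [0.7187 0.3204 0.028 ]
((626.13818359375, -84.2546615600586), (165.5004425048828, 168.89036560058594), 86.15155029296875)
((511.41778564453125, 232.01065063476562), (84.11924743652344, 64.03168487548828), 81.87714385986328)
((505.6786804199219, 221.19100952148438), (24.809356689453125, 19.29100227355957), 1.2643671035766602)
```

View pics/crop1.png

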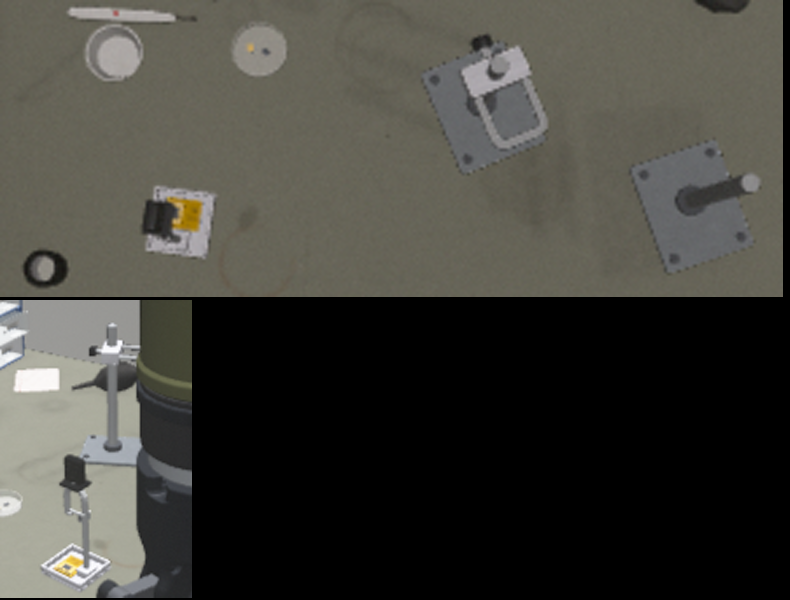

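```bash
python3 - <<'E'
from h import *
T=np.load("top.npz");S=np.load("scene.npz")
def pts(d,c,r,lo,hi):
    q=d["W"].reshape(-1,3); k=(np.hypot(q[:,0]-c[0],q[:,1]-c[1])<r)&(q[:,2]>lo)&(q[:,2]<hi); return q[k]
def rect(n,q): 
    print(n,len(q),q.mean(0).round(4),cv2.minAreaRect(q[:,:2].astype(np.float32)*1000) if len(q)>4 else "")
c=(.505,.225)
for n,d in(("T",T),("S",S)):
    rect(n+" tray",pts(d,c,.06,.007,.016))
    for lo,hi in((.02,.05),(.05,.08),(.085,.1),(.1,.125),(.127,.132),(.135,.17),(.162,.168)): rect(n+f" {lo}-{hi}",pts(d,c,.04,lo,hi))
a=(.6,-.08)
for n,d in(("T",T),("S",S)):
    rect(n+" foot",pts(d,a,.09,.006,.010))
    q=pts(d,a,.075,.155,.192); rect(n+" loop+collar",q)
    rect(n+" post",pts(d,a,.05,.2,.23))
    q=q[q[:,0]<.592]; rect(n+" loop",q); print(np.percentile(q[:,2],[5,25,50,75,95]).round(4))
    q=q[np.argsort(q[:,0])]; print(q[::6].round(3).tolist())
E
```

```text
T tray 164 [0.5075 0.2196 0.0107] ((499.6665954589844, 222.24853515625), (92.6254653930664, 71.2117691040039), 3.3252365589141846)
T 0.02-0.05 7 [0.4928 0.2236 0.0329] ((494.7607727050781, 224.58670043945312), (10.269622802734375, 3.1523454189300537), 27.606271743774414)
T 0.05-0.08 4 [0.491  0.2236 0.0598] 
T 0.085-0.1 5 [0.4933 0.2204 0.0907] ((493.58392333984375, 220.36984252929688), (1.7034380435943604, 8.676640510559082), 60.3358154296875)
T 0.1-0.125 7 [0.5    0.2244 0.1122] ((506.4515380859375, 222.96243286132812), (4.0927252769470215, 34.77593231201172), 80.4653091430664)
T 0.127-0.132 39 [0.5053 0.2191 0.1297] ((506.82135009765625, 223.9110565185547), (25.60209083557129, 29.61536979675293), 81.4800796508789)
T 0.135-0.17 79 [0.5061 0.2218 0.1583] ((505.6786804199219, 221.19100952148438), (24.809356689453125, 19.29100227355957), 1.2643671035766602)
T 0.162-0.168 37 [0.5059 0.2231 0.1641] ((506.1172180175781, 223.8870849609375), (11.853570938110352, 23.841506958007812), 84.99407196044922)
S tray 281 [0.505  0.2291 0.0105] ((507.7702941894531, 224.74081420898438), (63.259010314
[... 2119 characters left out ...]
12, 0.178], [0.591, -0.11, 0.178]]
S foot 365 [ 0.6237 -0.0671  0.008 ] ((625.0717163085938, -71.36152648925781), (95.54164123535156, 92.23162078857422), 21.07602882385254)
S loop+collar 244 [ 0.6166 -0.0646  0.1777] ((621.2939453125, -73.03892517089844), (72.40571594238281, 61.447608947753906), 21.29349708557129)
S post 46 [ 0.6225 -0.0696  0.2105] ((623.3729248046875, -71.03384399414062), (13.274003028869629, 13.7221040725708), 29.26376724243164)
S loop 16 [ 0.5847 -0.0625  0.1751] ((585.5510864257812, -63.22861862182617), (13.146149635314941, 7.422492980957031), 19.630468368530273)
[0.1711 0.1741 0.1748 0.1767 0.1788]
[[0.578, -0.062, 0.178], [0.584, -0.062, 0.174], [0.589, -0.06, 0.174]]
```

Stand A is confirmed as the target. It has the loop, its yaw is about 20.6°, and the bar middle is near (0.568, -0.0945, 0.175). The carrier is near (0.506, 0.225) with yaw about -8.5°. I'm moving above the tab now.

jog_arm:
  series:
    - {"dp": [-5.5,-3,0],"angular": [0,0,-0.05],"hand": 1}
    - {"dp": [-11,-6,0],"angular": [0,0,-0.1],"hand": 1}
    - {"dp": [-16.5,-9,0],"angular": [0,0,-0.15],"hand": 1}
    - {"dp": [-22,-12,0],"angular": [0,0,-0.196],"hand": 1}
    - {"dp": [-27.5,-15,0],"angular": [0,0,-0.196],"hand": 1}
    - {"dp": [-33,-18,0],"angular": [0,0,-0.196],"hand": 1}
    - {"dp": [-38,-20.6,0],"angular": [0,0,-0.196],"hand": 1}
    - {"dp": [-40,-21.7,0],"angular": [0,0,-0.196],"hand": 1}

```text
time_s: 1.1
tcp_pos: [0.5074, 0.2226, 0.2308]
tool_rot: [-3.141, -0.0, 2.989]
wrist_force: [0.1, 0.1, -0.7]
grip_width: 0.998
grip_force: 0.0
```

```bash
python3 - <<'E'
from h import *
s=manip.state(); print(s["joints"].round(3),s["tcp_pos"],s["tool_rot"],s["time_s"],s["wrist_force"])
c,W=cam("wrist"); np.savez("w1.npz",p=c["pixels"],W=W); cv2.imwrite("pics/w1.png",c["pixels"][...,::-1])
q=W.reshape(-1,3); q=q[np.isfinite(q[:,0])]
k=np.hypot(q[:,0]-.506,q[:,1]-.225)<.05
for lo,hi in((.158,.17),(.127,.133),(.006,.016)):
    r=q[k&(q[:,2]>lo)&(q[:,2]<hi)]
    if len(r)>9: print(lo,len(r),np.median(r,0).round(4),cv2.minAreaRect(r[:,:2].astype(np.float32)*1000))
E
```

```text
[ 0.414  0.228 -0.161  1.182 -0.     0.566] [0.50742596 0.22261396 0.23082661] [-3.14086929e+00 -2.47958446e-04  2.98941304e+00] 1.1 [ 0.05532045  0.12156153 -0.65798409]
0.158 622 [0.5044 0.2253 0.1638] ((505.15289306640625, 225.38064575195312), (12.021181106567383, 25.35462188720703), 81.02003479003906)
0.127 628 [0.502  0.2263 0.1311] ((505.62347412109375, 225.10516357421875), (25.655384063720703, 30.00940704345703), 81.64797973632812)
0.006 827 [0.4946 0.2302 0.012 ] ((508.60693359375, 224.6270751953125), (59.818233489990234, 63.91411209106445), 82.48448944091797)
```

View pics/w1.png

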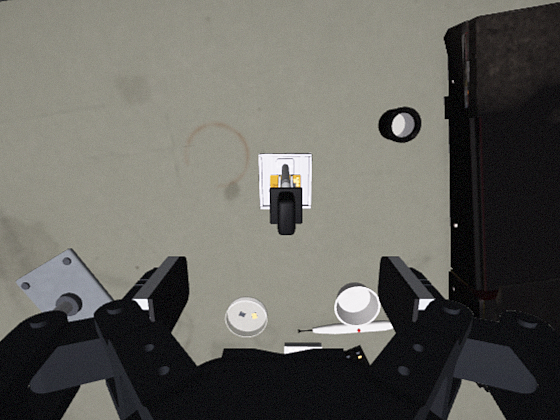

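The wrist view shows the tab at pixel (286,212), centred between the open fingers, with the loupe at (400,124) and the dish and cup at (246,316) and (357,303), all clear. I'm descending.

jog_arm:
  series:
    - {"dp": [0.1,0,0.5],"angular": [0,0,0],"hand": 1}
    - {"dp": [0.1,0,2],"angular": [0,0,0],"hand": 1}
    - {"dp": [0.1,0,3.5],"angular": [0,0,0],"hand": 1}
    - {"dp": [0.1,0,5],"angular": [0,0,0],"hand": 1}
    - {"dp": [0.1,0,5],"angular": [0,0,0],"hand": 1}
    - {"dp": [0.1,0,5],"angular": [0,0,0],"hand": 1}
    - {"dp": [0.1,0,5],"angular": [0,0,0],"hand": 1}
    - {"dp": [0.1,0,5],"angular": [0,0,0],"hand": 1}

```text
time_s: 2.15
tcp_pos: [0.5053, 0.2255, 0.1819]
tool_rot: [3.141, 0.001, 2.993]
wrist_force: [1.5, 0.3, 1.0]
grip_width: 0.998
grip_force: 0.0
```

jog_arm:
  series:
    - {"dp": [0,0,1],"hand": 1,"angular": [0,0,0]}
    - {"dp": [0,0,2.5],"hand": 1,"angular": [0,0,0]}
    - {"dp": [0,0,4],"hand": 1,"angular": [0,0,0]}
    - {"dp": [0,0,4.5],"hand": 1,"angular": [0,0,0]}
    - {"dp": [0,0,4.5],"hand": 0.4,"angular": [0,0,0]}
    - {"dp": [0,0,4.5],"hand": 0.0,"angular": [0,0,0]}
    - {"dp": [0,0,4.5],"hand": 0.0,"angular": [0,0,0]}
    - {"dp": [0,0,4.5],"hand": 0.0,"angular": [0,0,0]}

```text
time_s: 3.15
tcp_pos: [0.5052, 0.2255, 0.1367]
tool_rot: [3.141, 0.001, 2.993]
wrist_force: [-0.5, -3.1, 1.1]
grip_width: 0.144
grip_force: 0.5
```

jog_arm:
  series:
    - {"dp": [0,0,0],"hand": 0,"angular": [0,0,0]}
    - {"dp": [0,0,0],"hand": 0,"angular": [0,0,0]}
    - {"dp": [0,0,0],"hand": 0,"angular": [0,0,0]}
    - {"dp": [0,0,0],"hand": 0,"angular": [0,0,0]}
    - {"dp": [0,0,0],"hand": 0.0,"angular": [0,0,0]}
    - {"dp": [0,0,-0.5],"hand": 0.0,"angular": [0,0,0]}
    - {"dp": [0,0,-1.5],"hand": 0.0,"angular": [0,0,0]}
    - {"dp": [0,0,-2.5],"hand": 0.0,"angular": [0,0,0]}

```text
time_s: 4.15
tcp_pos: [0.5047, 0.2254, 0.1617]
tool_rot: [-3.141, -0.001, 2.993]
wrist_force: [-0.1, 0.2, -2.9]
grip_width: 0.126
grip_force: 58.4
```

jog_arm:
  series:
    - {"dp": [0,0,-2],"hand": 0,"angular": [0,0,0]}
    - {"dp": [0,0,-4],"hand": 0,"angular": [0,0,0]}
    - {"dp": [0,-1,-6],"hand": 0,"angular": [0,0,0]}
    - {"dp": [-0.5,-3,-8],"hand": 0,"angular": [0,0,-0.05]}
    - {"dp": [-1,-6,-9.5],"hand": 0.0,"angular": [0,0,-0.1]}
    - {"dp": [-1.5,-9,-9.5],"hand": 0.0,"angular": [0,0,-0.15]}
    - {"dp": [-2,-12,-9.5],"hand": 0.0,"angular": [0,0,-0.2]}
    - {"dp": [-2.5,-15,-9.5],"hand": 0.0,"angular": [0,0,-0.25]}

```text
time_s: 5.15
tcp_pos: [0.5074, 0.0725, 0.257]
tool_rot: [3.142, 0.001, -3.039]
wrist_force: [0.3, -0.4, -3.1]
grip_width: 0.129
grip_force: 58.5
```

jog_arm:
  series:
    - {"dp": [0.25,-3,0],"hand": 0,"angular": [0,0,-0.05]}
    - {"dp": [0.5,-6,0],"hand": 0,"angular": [0,0,-0.1]}
    - {"dp": [0.75,-9,0],"hand": 0,"angular": [0,0,-0.15]}
    - {"dp": [1,-12,0],"hand": 0,"angular": [0,0,-0.2]}
    - {"dp": [1.2,-15,0],"hand": 0.0,"angular": [0,0,-0.25]}
    - {"dp": [1.4,-17.5,0],"hand": 0.0,"angular": [0,0,-0.257]}
    - {"dp": [1.46,-18.85,0],"hand": 0.0,"angular": [0,0,-0.257]}
    - {"dp": [1.46,-18.85,0],"hand": 0.0,"angular": [0,0,-0.257]}

```text
time_s: 6.15
tcp_pos: [0.512, -0.116, 0.2565]
tool_rot: [3.141, 0.0, -2.785]
wrist_force: [-0.3, -0.3, -3.4]
grip_width: 0.128
grip_force: 58.6
```

```bash
python3 - <<'E'
from h import *
s=manip.state(); print(s["joints"].round(3),s["tcp_pos"],s["tool_rot"],s["time_s"],s["wrist_force"])
out=[]
for n in("scene","wrist"):
    c,W=cam(n); np.savez(f"{n}2.npz",p=c["pixels"],W=W); out.append(c["pixels"])
    q=W.reshape(-1,3); q=q[np.isfinite(q[:,0])]
    yaw=.36; e=np.array([np.cos(yaw),np.sin(yaw)]); f=np.array([-e[1],e[0]])
    L=np.c_[(q[:,:2]-[.568,-.0945])@e,(q[:,:2]-[.568,-.0945])@f,q[:,2]]
    k=(abs(L[:,1])<.04)&(L[:,0]>-.012)&(L[:,0]<.075)&(L[:,2]>.15)&(L[:,2]<.225)
    r=L[k]; print(n,"loop pts",len(r))
    for lo,hi in((-.012,-.004),(-.004,.004),(.004,.012)):
        x=r[(r[:,0]>lo)&(r[:,0]<hi)&(abs(r[:,1])<.014)]
        if len(x): print(lo,len(x),x.min(0).round(4),x.max(0).round(4),np.median(x,0).round(4))
    x=r[(r[:,2]>.2)]; print("post",len(x),x.min(0).round(4) if len(x) else "",x.max(0).round(4) if len(x) else "")
cv2.imwrite("pics/two.png",np.hstack([cv2.resize(o,(400,300)) for o in out])[...,::-1])
E
```

```text
[-0.223  0.163 -0.183  1.225  0.    -0.58 ] [ 0.51199766 -0.11601845  0.25652995] [ 3.14132699e+00  3.72029118e-04 -2.78480575e+00] 6.15 [-0.25996197 -0.32286524 -3.43576354]
scene loop pts 342
-0.004 12 [-0.0035 -0.0137  0.1753] [0.0032 0.0115 0.1787] [-0.0007  0.0008  0.1774]
post 46 [ 0.0529 -0.0061  0.2   ] [0.0669 0.0101 0.2189]
wrist loop pts 913
post 0
```

View pics/two.png

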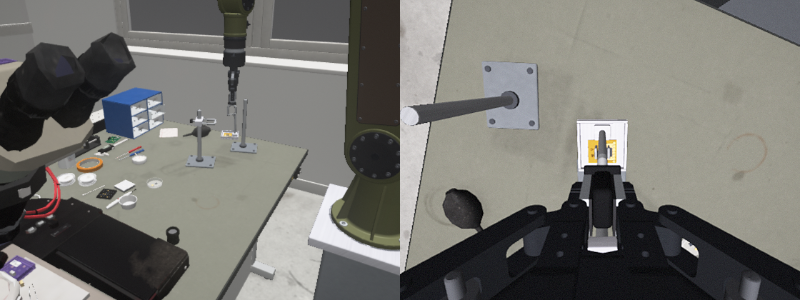

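The scene view shows the carrier at (232,115) in the gripper, just short of the loop on stand A at (210,120). The wrist view shows it straight in the fingers at (602,150). I'm advancing 60 mm so the hook's mouth is over the bar.

jog_arm:
  series:
    - {"dp": [-1,0,0],"hand": 0,"angular": [0,0,0]}
    - {"dp": [-2,0,0],"hand": 0,"angular": [0,0,0]}
    - {"dp": [-3,0,0],"hand": 0,"angular": [0,0,0]}
    - {"dp": [-4,0,0],"hand": 0,"angular": [0,0,0]}
    - {"dp": [-5,0,0],"hand": 0,"angular": [0,0,0]}
    - {"dp": [-5.6,0,0],"hand": 0,"angular": [0,0,0]}
    - {"dp": [-6,0,0],"hand": 0,"angular": [0,0,0]}
    - {"dp": [-6,0,0],"hand": 0,"angular": [0,0,0]}

```text
time_s: 7.25
tcp_pos: [0.5682, -0.0946, 0.2562]
tool_rot: [3.142, -0.0, -2.783]
wrist_force: [-0.5, 0.6, -4.0]
grip_width: 0.132
grip_force: 58.6
```

```bash
python3 - <<'E'
from h import *
s=manip.state(); print(s["tcp_pos"],s["tool_rot"],s["time_s"],s["wrist_force"])
o=np.array([.568,-.0945]); yaw=.36; e=np.array([np.cos(yaw),np.sin(yaw)]); f=np.array([-e[1],e[0]])
ims=[]
for n in("scene","top"):
    c,W=cam(n); ims.append(c); R,t=np.array(c["R"]),np.array(c["t"])
    q=W.reshape(-1,3); L=np.c_[(q[:,:2]-o)@e,(q[:,:2]-o)@f,q[:,2]]
    for nm,lo,hi in(("below",.135,.168),("hookbend",.195,.246),("lower hook",.205,.225),("bar",.169,.181)):
        x=L[(abs(L[:,0])<.03)&(abs(L[:,1])<.012)&(L[:,2]>lo)&(L[:,2]<hi)]
        if len(x)>2: print(n,nm,len(x),x.min(0).round(4),x.max(0).round(4),np.median(x,0).round(4))
    p=R@np.array([.568,-.0945,.18])+t; u=int(p[0]/p[2]*c["fx"]+c["cx"]);v=int(p[1]/p[2]*c["fy"]+c["cy"]);print(n,u,v)
    if n=="scene":
        cr=c["pixels"][max(v-60,0):v+60,u-60:u+60]; cv2.imwrite("pics/c3.png",cv2.resize(cr,(600,600),interpolation=cv2.INTER_CUBIC)[...,::-1])
E
```

```text
[ 0.56819728 -0.09459739  0.25618855] [ 3.14153051e+00 -2.43966680e-04 -2.78333680e+00] 7.25 [-0.50796236  0.6436343  -4.04978635]
scene below 34 [-0.0167 -0.0012  0.1353] [-0.0104  0.0071  0.1677] [-0.0136  0.0024  0.1512]
scene hookbend 127 [-0.0156 -0.0035  0.1955] [0.0168 0.0091 0.246 ] [-0.0041  0.003   0.2202]
scene lower hook 59 [-0.0156 -0.0017  0.2052] [0.0168 0.0091 0.2246] [-0.0019  0.0037  0.2127]
scene bar 21 [-0.0163 -0.0086  0.1695] [0.0036 0.0075 0.181 ] [-0.0107  0.0026  0.1767]
scene 301 168
top 342 210
```

View pics/c3.png

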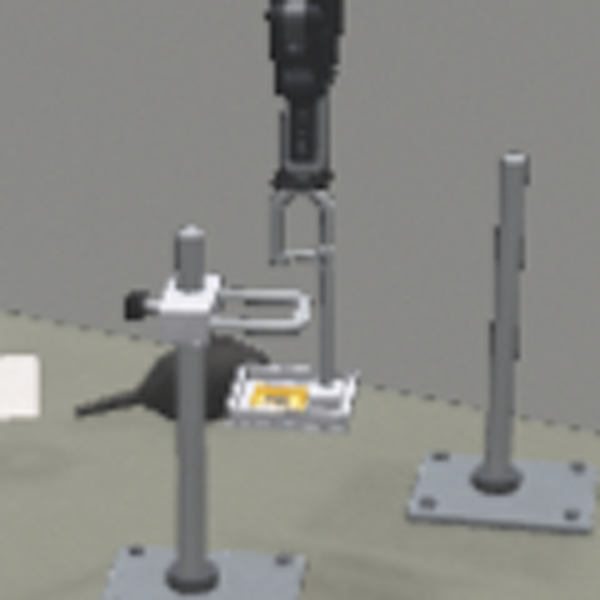

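The crop shows the bar end at (305,310), below the hook's mouth (270–325, 255) and between the nose and the spine, with the tray under the loop. I'm pushing down.

jog_arm:
  series:
    - {"dp": [0,0,0.5],"hand": 0,"angular": [0,0,0]}
    - {"dp": [0,0,1],"hand": 0,"angular": [0,0,0]}
    - {"dp": [0,0,1.5],"hand": 0,"angular": [0,0,0]}
    - {"dp": [0,0,2],"hand": 0,"angular": [0,0,0]}
    - {"dp": [0,0,2.5],"hand": 0,"angular": [0,0,0]}
    - {"dp": [0,0,2.8],"hand": 0,"angular": [0,0,0]}
    - {"dp": [0,0,3.1],"hand": 0,"angular": [0,0,0]}
    - {"dp": [0,0,3.1],"hand": 0,"angular": [0,0,0]}

```text
time_s: 8.35
tcp_pos: [0.568, -0.0947, 0.2257]
tool_rot: [-3.141, 0.0, -2.783]
wrist_force: [-2.5, -0.7, 2.3]
grip_width: 0.133
grip_force: 59.6
```

jog_arm:
  series:
    - {"dp": [0,0,0.2],"hand": 0,"angular": [0,0,0]}
    - {"dp": [0,0,0.4],"hand": 0,"angular": [0,0,0]}
    - {"dp": [0,0,0.6],"hand": 0,"angular": [0,0,0]}
    - {"dp": [0,0,0.8],"hand": 0,"angular": [0,0,0]}
    - {"dp": [0,0,1.0],"hand": 0,"angular": [0,0,0]}
    - {"dp": [0,0,1.2],"hand": 0,"angular": [0,0,0]}
    - {"dp": [0,0,1.2],"hand": 0,"angular": [0,0,0]}
    - {"dp": [0,0,1.2],"hand": 0,"angular": [0,0,0]}

```text
time_s: 9.35
tcp_pos: [0.5674, -0.095, 0.2126]
tool_rot: [-3.141, -0.002, -2.784]
wrist_force: [-5.0, -4.2, -0.8]
grip_width: 0.129
grip_force: 59.0
```

jog_arm:
  series:
    - {"dp": [0,0,0.2],"hand": 0,"angular": [0,0,0]}
    - {"dp": [0,0,0.4],"hand": 0,"angular": [0,0,0]}
    - {"dp": [0,0,0.6],"hand": 0,"angular": [0,0,0]}
    - {"dp": [0,0,0.8],"hand": 0,"angular": [0,0,0]}
    - {"dp": [0,0,1.0],"hand": 0,"angular": [0,0,0]}
    - {"dp": [0,0,1.2],"hand": 0,"angular": [0,0,0]}
    - {"dp": [0,0,1.3],"hand": 0,"angular": [0,0,0]}
    - {"dp": [0,0,1.3],"hand": 0,"angular": [0,0,0]}

```text
time_s: 10.35
tcp_pos: [0.5689, -0.0943, 0.2003]
tool_rot: [3.142, 0.001, -2.783]
wrist_force: [-0.4, -0.1, -2.6]
grip_width: 0.131
grip_force: 58.9
```

jog_arm:
  series:
    - {"dp": [0,0,0.05],"hand": 0,"angular": [0,0,0]}
    - {"dp": [0,0,0.1],"hand": 0,"angular": [0,0,0]}
    - {"dp": [0,0,0.15],"hand": 0,"angular": [0,0,0]}
    - {"dp": [0,0,0.2],"hand": 0,"angular": [0,0,0]}
    - {"dp": [0,0,0.25],"hand": 0,"angular": [0,0,0]}
    - {"dp": [0,0,0.3],"hand": 0,"angular": [0,0,0]}
    - {"dp": [0,0,0.3],"hand": 0,"angular": [0,0,0]}
    - {"dp": [0,0,0.3],"hand": 0,"angular": [0,0,0]}

```text
time_s: 11.35
tcp_pos: [0.5681, -0.0946, 0.1973]
tool_rot: [3.142, -0.0, -2.783]
wrist_force: [-0.4, 0.0, -2.9]
grip_width: 0.126
grip_force: 58.9
```

jog_arm:
  series:
    - {"dp": [0,0,0.05],"hand": 0,"angular": [0,0,0]}
    - {"dp": [0,0,0.1],"hand": 0,"angular": [0,0,0]}
    - {"dp": [0,0,0.15],"hand": 0,"angular": [0,0,0]}
    - {"dp": [0,0,0.15],"hand": 0,"angular": [0,0,0]}
    - {"dp": [0,0,0.15],"hand": 0,"angular": [0,0,0]}
    - {"dp": [0,0,0.15],"hand": 0,"angular": [0,0,0]}
    - {"dp": [0,0,0.15],"hand": 0,"angular": [0,0,0]}
    - {"dp": [0,0,0.15],"hand": 0,"angular": [0,0,0]}

```text
time_s: 12.35
tcp_pos: [0.5681, -0.0946, 0.1958]
tool_rot: [-3.142, 0.0, -2.783]
wrist_force: [-0.3, 0.4, -3.4]
grip_width: 0.129
grip_force: 58.9
```

jog_arm:
  series:
    - {"dp": [0,0,0.04],"hand": 0,"angular": [0,0,0]}
    - {"dp": [0,0,0.07],"hand": 0,"angular": [0,0,0]}
    - {"dp": [0,0,0.1],"hand": 0,"angular": [0,0,0]}
    - {"dp": [0,0,0.1],"hand": 0,"angular": [0,0,0]}
    - {"dp": [0,0,0.1],"hand": 0,"angular": [0,0,0]}
    - {"dp": [0,0,0.1],"hand": 0,"angular": [0,0,0]}
    - {"dp": [0,0,0.1],"hand": 0,"angular": [0,0,0]}
    - {"dp": [0,0,0.1],"hand": 0,"angular": [0,0,0]}

```text
time_s: 13.35
tcp_pos: [0.5682, -0.0946, 0.1949]
tool_rot: [-3.142, 0.0, -2.783]
wrist_force: [-0.4, -0.2, -1.2]
grip_width: 0.128
grip_force: 59.1
```

jog_arm:
  series:
    - {"dp": [0,0,0.02],"hand": 0,"angular": [0,0,0]}
    - {"dp": [0,0,0.04],"hand": 0,"angular": [0,0,0]}
    - {"dp": [0,0,0.05],"hand": 0,"angular": [0,0,0]}
    - {"dp": [0,0,0.05],"hand": 0,"angular": [0,0,0]}
    - {"dp": [0,0,0.05],"hand": 0,"angular": [0,0,0]}
    - {"dp": [0,0,0.05],"hand": 0,"angular": [0,0,0]}
    - {"dp": [0,0,0.05],"hand": 0,"angular": [0,0,0]}
    - {"dp": [0,0,0.05],"hand": 0,"angular": [0,0,0]}

```text
time_s: 14.35
tcp_pos: [0.5683, -0.0946, 0.1946]
tool_rot: [-3.141, 0.0, -2.783]
wrist_force: [-1.6, 0.5, 4.7]
grip_width: 0.127
grip_force: 60.2
```

The bar is home with about 8 N on it. Next is the tug up; the gate should bear after about 22 mm.

jog_arm:
  series:
    - {"dp": [0,0,-0.2],"hand": 0,"angular": [0,0,0]}
    - {"dp": [0,0,-0.6],"hand": 0,"angular": [0,0,0]}
    - {"dp": [0,0,-1.0],"hand": 0,"angular": [0,0,0]}
    - {"dp": [0,0,-1.4],"hand": 0,"angular": [0,0,0]}
    - {"dp": [0,0,-1.7],"hand": 0,"angular": [0,0,0]}
    - {"dp": [0,0,-1.9],"hand": 0,"angular": [0,0,0]}
    - {"dp": [0,0,-2.0],"hand": 0,"angular": [0,0,0]}
    - {"dp": [0,0,-2.0],"hand": 0,"angular": [0,0,0]}

```text
time_s: 15.35
tcp_pos: [0.5681, -0.0946, 0.2143]
tool_rot: [-3.142, 0.0, -2.783]
wrist_force: [0.3, -0.2, -3.2]
grip_width: 0.127
grip_force: 59.0
```

jog_arm:
  series:
    - {"dp": [0,0,-0.05],"hand": 0,"angular": [0,0,0]}
    - {"dp": [0,0,-0.1],"hand": 0,"angular": [0,0,0]}
    - {"dp": [0,0,-0.15],"hand": 0,"angular": [0,0,0]}
    - {"dp": [0,0,-0.2],"hand": 0,"angular": [0,0,0]}
    - {"dp": [0,0,-0.2],"hand": 0,"angular": [0,0,0]}
    - {"dp": [0,0,-0.2],"hand": 0,"angular": [0,0,0]}
    - {"dp": [0,0,-0.2],"hand": 0,"angular": [0,0,0]}
    - {"dp": [0,0,-0.2],"hand": 0,"angular": [0,0,0]}

```text
time_s: 16.35
tcp_pos: [0.5681, -0.0946, 0.2163]
tool_rot: [3.142, -0.0, -2.783]
wrist_force: [0.4, -0.2, -3.3]
grip_width: 0.128
grip_force: 59.0
```

jog_arm:
  series:
    - {"dp": [0,0,-0.02],"hand": 0,"angular": [0,0,0]}
    - {"dp": [0,0,-0.05],"hand": 0,"angular": [0,0,0]}
    - {"dp": [0,0,-0.08],"hand": 0,"angular": [0,0,0]}
    - {"dp": [0,0,-0.1],"hand": 0,"angular": [0,0,0]}
    - {"dp": [0,0,-0.1],"hand": 0,"angular": [0,0,0]}
    - {"dp": [0,0,-0.1],"hand": 0,"angular": [0,0,0]}
    - {"dp": [0,0,-0.1],"hand": 0,"angular": [0,0,0]}
    - {"dp": [0,0,-0.1],"hand": 0,"angular": [0,0,0]}

```text
time_s: 17.35
tcp_pos: [0.5681, -0.0946, 0.2172]
tool_rot: [3.142, -0.0, -2.783]
wrist_force: [0.4, -0.5, -5.0]
grip_width: 0.134
grip_force: 58.7
```

jog_arm:
  series:
    - {"dp": [0,0,-0.02],"hand": 0,"angular": [0,0,0]}
    - {"dp": [0,0,-0.04],"hand": 0,"angular": [0,0,0]}
    - {"dp": [0,0,-0.05],"hand": 0,"angular": [0,0,0]}
    - {"dp": [0,0,-0.05],"hand": 0,"angular": [0,0,0]}
    - {"dp": [0,0,-0.05],"hand": 0,"angular": [0,0,0]}
    - {"dp": [0,0,-0.05],"hand": 0,"angular": [0,0,0]}
    - {"dp": [0,0,-0.05],"hand": 0,"angular": [0,0,0]}
    - {"dp": [0,0,-0.05],"hand": 0,"angular": [0,0,0]}

```text
time_s: 18.35
tcp_pos: [0.568, -0.0946, 0.2176]
tool_rot: [3.141, -0.0, -2.783]
wrist_force: [1.9, -0.2, -10.7]
grip_width: 0.126
grip_force: 58.3
```

The gate holds against about 7 N. I'm lowering it back into the bend and then releasing.

jog_arm:
  series:
    - {"dp": [0,0,0.4],"hand": 0,"angular": [0,0,0]}
    - {"dp": [0,0,0.9],"hand": 0,"angular": [0,0,0]}
    - {"dp": [0,0,1.4],"hand": 0,"angular": [0,0,0]}
    - {"dp": [0,0,1.8],"hand": 0,"angular": [0,0,0]}
    - {"dp": [0,0,2.1],"hand": 0,"angular": [0,0,0]}
    - {"dp": [0,0,2.2],"hand": 0,"angular": [0,0,0]}
    - {"dp": [0,0,2.27],"hand": 0,"angular": [0,0,0]}
    - {"dp": [0,0,2.3],"hand": 0,"angular": [0,0,0]}

```text
time_s: 19.35
tcp_pos: [0.5682, -0.0946, 0.195]
tool_rot: [-3.141, 0.0, -2.783]
wrist_force: [0.1, 0.3, -1.1]
grip_width: 0.127
grip_force: 59.6
```

jog_arm:
  series:
    - {"dp": [0,0,0],"hand": 0,"angular": [0,0,0]}
    - {"dp": [0,0,0],"hand": 0,"angular": [0,0,0]}
    - {"dp": [0,0,0],"hand": 0.15,"angular": [0,0,0]}
    - {"dp": [0,0,0],"hand": 0.2,"angular": [0,0,0]}
    - {"dp": [0,0,0],"hand": 0.25,"angular": [0,0,0]}
    - {"dp": [0,0,0],"hand": 0.3,"angular": [0,0,0]}
    - {"dp": [0,0,0],"hand": 0.4,"angular": [0,0,0]}
    - {"dp": [0,0,0],"hand": 0.5,"angular": [0,0,0]}

```text
time_s: 20.35
tcp_pos: [0.5681, -0.0946, 0.1948]
tool_rot: [-3.142, -0.0, -2.783]
wrist_force: [0.1, 0.7, 1.1]
grip_width: 0.5
grip_force: 0.0
```

jog_arm:
  series:
    - {"dp": [0,0,0],"hand": 0.6,"angular": [0,0,0]}
    - {"dp": [0,0,0],"hand": 0.6,"angular": [0,0,0]}
    - {"dp": [0,0,-1],"hand": 0.6,"angular": [0,0,0]}
    - {"dp": [0,0,-2.5],"hand": 0.6,"angular": [0,0,0]}
    - {"dp": [0,0,-4],"hand": 0.6,"angular": [0,0,0]}
    - {"dp": [0,0,-6],"hand": 0.6,"angular": [0,0,0]}
    - {"dp": [0,0,-8],"hand": 0.6,"angular": [0,0,0]}
    - {"dp": [0,0,-10],"hand": 0.6,"angular": [0,0,0]}

```text
time_s: 21.35
tcp_pos: [0.5683, -0.0947, 0.2967]
tool_rot: [-3.141, 0.001, -2.783]
wrist_force: [-0.4, -0.0, -0.7]
grip_width: 0.603
grip_force: 0.0
```

jog_arm:
  series:
    - {"dp": [0,0,-1],"hand": 0.6,"angular": [0,0,0]}
    - {"dp": [0,0,-1],"hand": 0.6,"angular": [0,0,0]}
    - {"dp": [0,0,-1],"hand": 0.6,"angular": [0,0,0]}
    - {"dp": [0,0,-1],"hand": 0.6,"angular": [0,0,0]}
    - {"dp": [0,0,-1],"hand": 0.6,"angular": [0,0,0]}
    - {"dp": [0,0,-1],"hand": 0.6,"angular": [0,0,0]}
    - {"dp": [0,0,-1],"hand": 0.6,"angular": [0,0,0]}
    - {"dp": [0,0,-1],"hand": 0.6,"angular": [0,0,0]}

```text
time_s: 22.35
tcp_pos: [0.5681, -0.0946, 0.3048]
tool_rot: [-3.142, 0.0, -2.783]
wrist_force: [-0.2, -0.3, -0.1]
grip_width: 0.601
grip_force: 0.0
```

```bash
python3 - <<'E'
from h import *
s=manip.state(); print(s["tcp_pos"],s["time_s"],s["wrist_force"])
c,W=cam("scene"); cv2.imwrite("pics/c4.png",cv2.resize(c["pixels"][108:228,241:361],(600,600),interpolation=cv2.INTER_CUBIC)[...,::-1])
E
```

```text
[ 0.56813072 -0.0946017   0.30479135] 22.35 [-0.18421209 -0.30942383 -0.09802741]
```

View pics/c4.png

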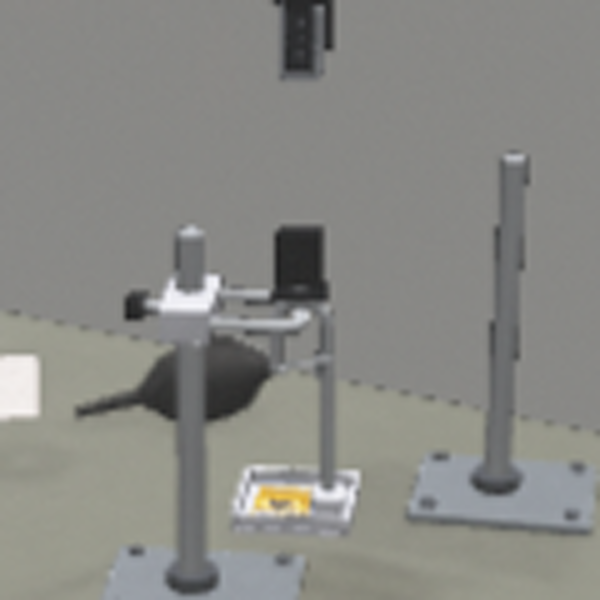

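The carrier hangs upright from the bar at (300,315). The gate is shut at (300,363) and the gripper is clear at (300,40). I'll wait briefly for any swing to die, then hand in.

jog_arm:
  series:
    - {"dp": [0,0,0],"hand": 0.6,"angular": [0,0,0]}
    - {"dp": [0,0,0],"hand": 0.6,"angular": [0,0,0]}
    - {"dp": [0,0,0],"hand": 0.6,"angular": [0,0,0]}
    - {"dp": [0,0,0],"hand": 0.6,"angular": [0,0,0]}
    - {"dp": [0,0,0],"hand": 0.6,"angular": [0,0,0]}
    - {"dp": [0,0,0],"hand": 0.6,"angular": [0,0,0]}
    - {"dp": [0,0,0],"hand": 0.6,"angular": [0,0,0]}
    - {"dp": [0,0,0],"hand": 0.6,"angular": [0,0,0]}

```text
time_s: 23.4
tcp_pos: [0.5681, -0.0946, 0.3048]
tool_rot: [-3.142, 0.0, -2.783]
wrist_force: [0.0, -0.1, 0.0]
grip_width: 0.6
grip_force: 0.0
```

jog_arm:
  series:
    - {"dp": [0,0,0],"hand": 0.6,"angular": [0,0,0]}
    - {"dp": [0,0,0],"hand": 0.6,"angular": [0,0,0]}
    - {"dp": [0,0,0],"hand": 0.6,"angular": [0,0,0]}
    - {"dp": [0,0,0],"hand": 0.6,"angular": [0,0,0]}
    - {"dp": [0,0,0],"hand": 0.6,"angular": [0,0,0]}
    - {"dp": [0,0,0],"hand": 0.6,"angular": [0,0,0]}
    - {"dp": [0,0,0],"hand": 0.6,"angular": [0,0,0]}
    - {"dp": [0,0,0],"hand": 0.6,"angular": [0,0,0]}

```text
time_s: 24.4
tcp_pos: [0.5681, -0.0946, 0.3048]
tool_rot: [3.142, 0.0, -2.783]
wrist_force: [-0.0, -0.2, -0.3]
grip_width: 0.603
grip_force: 0.0
```

```bash
python3 - <<'E'
from h import *
a=[]
for i in range(4):
    c,W=cam("scene"); q=W.reshape(-1,3); k=(np.hypot(q[:,0]-.568,q[:,1]+.0945)<.05)&(q[:,2]>.05)&(q[:,2]<.08); a.append(q[k].mean(0).round(4).tolist())
print(a)
print(manip.finish_job())
E
```

```text
[[0.5684, -0.0893, 0.0655], [0.5684, -0.0895, 0.0654], [0.5684, -0.0895, 0.0655], [0.5684, -0.0895, 0.0654]]
the job is handed in; nothing more can be done
None
```

The carrier hangs at rest from the bar of the left-hand stand, with the gate shut and tugged against about 7 N; I handed the job in at about 25 s and got no verdict back.

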